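# Start up the dough sheeter

### The arm

A 6-joint arm with a two-finger parallel gripper is mounted at the origin on the work surface. World frame = base frame: x ahead of the robot, y to its left, z up, the work surface at z = 0. Lengths are in m, angles in rad, forces in N, time in s.
With the tool pointing down it reaches from about 0.425 to 0.925 m from the base axis. Payload 12.5 kg.
Tool frame: the origin (TCP) lies on the centre line of the jaws, within the pads' length; the fingertips stand 14 mm ahead of it and the grasp point (between the pads) lies 5 mm behind it; z points along the fingers, y is the direction in which the jaws open and shut (so a half turn about z gives the same grasp; the last joint's range is limited). The gripper opens to 85 mm and grips with 20 to 120 N. Pads are 22 mm wide; open, the fingers measure 114 mm over their backs; the gripper's body (76 mm by 85 mm) begins 54 mm behind the grasp point. The pads swing forward as they close: fully open they stand 13 mm farther back than shut.
Start: joints at [1.078, 0.491, 1.559, -0, 1.092, -0.106], TCP at [0.236, 0.579, 0.216] pointing down, gripper open.
Joint ranges: [-3.1, 3.1], [-0.84, 2.19], [0.05, 2.79], [-1.13, 4.28], [0.06, 2.93], [-2.69, 2.69]. Speed limits (rad/s): [2.22, 2.22, 2.79, 3.14, 3.14, 3.14].

### API

Orientations are given as a unit quaternion [x, y, z, w].
In Python, from station import r gives the robot as it stands. The module is installed in compiled form; this text tells all that it offers.
- The arm moves only by the shell command python3 -m jog 'ROWS' [FORCE]. ROWS is JSON, a list of rows, each a list of 3 entries, a list of its own where there are three numbers: the shift along the world's x, y, z in cm, then the turn about the world's z in rad, then the finger opening in cm, from 0 to 8.54. A call has 1 to 20 rows; each row shifts and turns the commanded pose from where the row before left it; what a row does not reach is not made up. A row lasts 1/10 s, in which the tool goes at most 50 mm and 8.59 degrees, less where a joint would pass 70% of its speed; a pose out of reach is approached as far as the arm can. A call is refused whole if a number of a shift passes 5 or a number of a turn 0.15, either way. A call with a gripper value outside its range is refused whole. The fingers move at their own pace and stop on an object; FORCE is the grip in N (left out, the last holds). Time passes only in rows, so rows that do not move let the fingers close. It gives the time, the measured TCP pose, the force and the opening at its end, in the units of the state.
- r.read_state(): the state, without advancing time (a new reading comes with each control period).
- r.snapshot(name): name is "scene" or "top" or "wrist"; returns a dict with "img" (400x640x3 uint8, red, green, blue), "mtx" (3x3 intrinsics, pixels), "distortion" ([k1, k2, p1, p2, k3] as OpenCV has them; the pictures are not rectified), "cam_to_world" (4x4, takes a point from camera to world coordinates). Camera axes: x right, y down, z forward; pixel columns grow to the right and rows downward; lengths in m; the calibration is good to about 2 mm. A picture is of the moment at which its call begins. There is no depth.
- r.sign_off(): hands the job in, once; it reports no verdict.
The state is a dict: "t": time; "q": joint angles; "joint_velocities": joint speeds; "effort": joint torques, N m; "tcp_pos": TCP position; "eef_rot": TCP orientation; "force": force on the tool from outside, world axes, zero at the start; "wrist_torque": the same for the moment, N m; "opening": finger opening in m.
Only numpy, scipy, OpenCV 4.12 (cv2) and the standard library are available. Lean on these libraries where they do the work, as an engineer would, in place of code of your own. Each camera call takes 0.05 s, during which the arm holds its last target. There are 200 camera calls.

### The job

Start the tabletop dough sheeter at the flatbread stall with closed fingers: press the white-striped half of the black mains rocker down until it lies level, then push the blue latch button all the way in, then press the green start button fully down and let it go. Do not press the red stop button, and leave the ring cutter, flour shaker and sauce bottle standing where they are.

Things in the scene. Friction and masses are not known exactly. Their poses are not given: they have to be found in the camera images.
- sheeter: Dough sheeter, fixed. Its flat aluminium control deck is 140 (x) by 460 (y) mm, top 60 mm above the table; from x = 120 to 315 mm white rollers between white cheeks 130 mm high. Origin: at table height under the deck's centre; x points to the rollers (away from the robot), z up. The four controls stand on the deck at y about -170, -90, -10, +70 mm, in an order that changes from run to run.
- mains (a joint): Mains rocker angle, rad: 0 to 0.04 off (as found), 0.30 on (end stop). No spring: it turns against friction (0.07 N m, so 2 to 4 N where pressed) and stays where it is left. Two flat halves form a shallow V: when off the striped half slopes up at 0.26 to 0.30 rad; when on it lies level and the plain half slopes up.
- mains_on_half (a point): Point to press on the mains rocker: upper face of its white-striped half, 22 mm from the pivot, about 6 mm above the pivot when off and level with it when on. Black paddle 68 mm long, 36 wide, on a grey 84 mm round plate; pivot across its middle, 16 mm above the deck. Site x: along the rocker from pivot to striped end, away from the robot (yaw up to 0.35 rad from the deck's); y: along the pivot.
- latch (a joint): How far the blue latch button is pushed in, m: 0 to 0.0015 as found, 0.009 fully in (end stop). No spring: it slides against about 3 N of friction and stays in where it is left.
- latch_top (a point): Centre of the top face of the blue latch button: upright round plunger, 34 mm diameter, in a dark steel collar of 52 mm diameter and 12 mm height; its top is 26 mm above the deck when fully out, 17 mm when fully in. z up.
- start (a joint): How far the green start button is pressed, m: 0 released, 0.006 fully down. A spring brings it back: 1.5 N to begin to move, 5 N to be fully down.
- start_top (a point): Centre of the top face of the green start button: upright round button, 34 mm diameter, in a black collar of 50 mm diameter and 12 mm height; its top is about 22 mm above the deck when released. z up.
- stop (a joint): How far the red stop button is pressed, m: 0 released, 0.006 fully down; same spring as the green one. Not to be pressed.
- stop_top (a point): Centre of the top face of the red stop button: upright round button, 38 mm diameter, in a yellow collar of 54 mm diameter; its top is about 22 mm above the deck. z up.
- cutter: Loose steel ring cutter, 60 mm outer diameter, 32 mm tall, 4 mm wall, lying on the deck at its +y end; origin at the centre of its underside. Leave alone.
- shaker: Loose steel flour shaker with a black band, 58 mm diameter, 94 mm tall, standing on the table beyond the +y end of the deck; origin at the centre of its underside. Leave alone.
- sauce: Loose yellow sauce bottle with white cap, 54 mm diameter, 150 mm tall, standing on the table beyond the -y end of the deck; origin at the centre of its underside. Leave alone.

How it is judged:
On the way, in this order (a step that is already met when the one before it is completed fails the run):
1. the mains rocker is on (joint above 0.25 rad of 0.30) (value of joint mains above 0.25 rad), for 0.1 s.
2. with the mains on, the blue latch is pushed in (more than 7.5 of 9 mm) (value of joint latch above 0.0075 m and value of joint mains above 0.25 rad), for 0.1 s.
3. with mains on and latch in, the green start button is pressed (more than 4.5 of 6 mm) (all of step 2 and value of joint start above 0.0045 m), for 0.1 s.
At the end, for the whole second after the job is handed in: Mains rocker on (above 0.25 of 0.30 rad), blue latch in (above 7.5 of 9 mm), green and red buttons released (under 1.5 mm), and the cutter, shaker and bottle at rest, upright, within 25 mm of where they stood (all of step 2 and value of joint each of start, stop below 0.0015 m and linear speed of each of cutter, shaker, sauce below 0.02 m/s and distance of each of cutter, shaker, sauce from where it was at the start of the episode below 0.025 m and angle between each of cutter, shaker, sauce's own z axis and vertical below 0.35 rad); the robot touches nothing.
It fails at once if the red stop button is pressed (more than 2 mm down) (value of joint stop above 0.002 m).
It fails at once if the blue latch is pushed (more than 4 mm in) before the mains rocker is on (value of joint latch above 0.004 m and value of joint mains below 0.22 rad).
It fails at once if the green button is pressed (more than 2 mm) before the mains rocker is on (value of joint start above 0.002 m and value of joint mains below 0.22 rad).
It fails at once if the green button is pressed (more than 2 mm) before the blue latch is in (value of joint start above 0.002 m and value of joint latch below 0.0065 m).
It fails at once if the cutter, shaker or bottle is lifted, tipped or pushed away (base moves more than 25 mm or leans more than 0.35 rad) (distance of any of cutter, shaker, sauce from where it was at the start of the episode above 0.025 m or angle between any of cutter, shaker, sauce's own z axis and vertical above 0.35 rad).
It also fails if it takes over 42 s, if anything falls off the work surface, if the arm or the gripper's body presses on something with over 40 N, if the wrist force passes 120 N, or if a joint passes its speed limit or range.

## Working session

There is one attempt and no reset: what is moved stays moved. The work goes in short steps, Python scripts to look and compute and a shell command to move; the robot and the scene stay as the last step left them, time stands still between calls to the robot, and variables do not carry over. Pictures are saved under pics/ and viewed, about 8 in all and at most 12, crops included, and the job is handed in when it is done.

```bash
mkdir -p pics; cat > h.py <<'E'
import cv2,numpy as np
from station import r
def snap(cam,name):
    s=r.snapshot(cam); cv2.imwrite(f'pics/{name}.png',s['img'][:,:,::-1])
    np.savez(f'pics/{name}.npz',m=s['mtx'],d=np.array(s['distortion'],float),T=s['cam_to_world']); return s
def ray(name,uv,z):
    f=np.load(f'pics/{name}.npz'); T=f['T']
    n=cv2.undistortPoints(np.array([[uv]],float),f['m'],f['d'])[0,0]
    d=T[:3,:3]@[n[0],n[1],1]; o=T[:3,3]; return o+d*(z-o[2])/d[2]
E
python3 - <<'E'
from h import *
for c in('top','scene'): s=snap(c,c+'0'); print(c,s['cam_to_world'][:3,3].round(3))
st=r.read_state(); print(st)
E
```

```text
top [0.359 0.075 0.987]
scene [ 1.064 -0.651  0.659]
{'t': 0.1, 'q': array([ 1.07838087e+00,  4.91522527e-01,  1.55939002e+00, -2.01359332e-05,
        1.09168879e+00, -1.05648399e-01]), 'joint_velocities': array([ 0.00094582,  0.00126476, -0.00176561,  0.00101393, -0.00099193,
       -0.00140387]), 'effort': array([ 4.21666002e-03, -6.19448948e+01, -2.62025750e+01, -3.05751166e-05,
        2.97724699e-03, -1.55461061e-05]), 'tcp_pos': array([0.23565852, 0.57864112, 0.21507122]), 'eef_rot': array([ 1.92175863e-01,  9.81360374e-01, -4.84590406e-04, -1.40040693e-04]), 'force': array([ 0.14788046,  0.33145937, -1.33508193]), 'wrist_torque': array([ 7.26379552e-05,  1.65439192e-02, -8.06263434e-02]), 'opening': 0.08530657465371615}
```

View pics/top0.png

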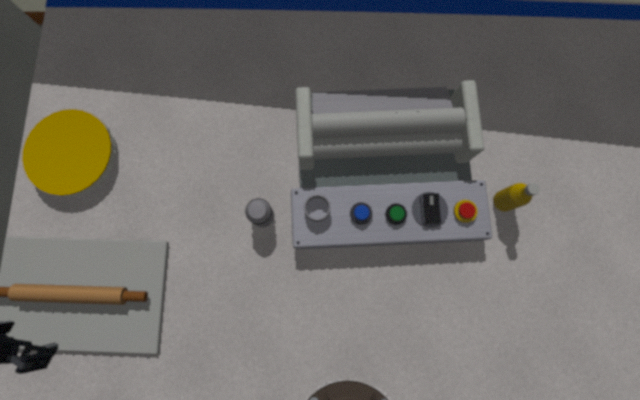

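View pics/scene0.png

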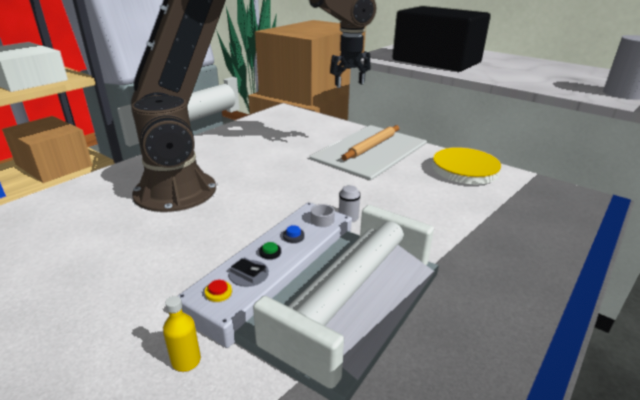

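Top view: the deck spans about (292–490, 183–246). Blue is at (361,212), green (397,213), rocker (431,209), red (465,210), cutter (317,208), shaker (259,211) and bottle (~510,198). I'll enlarge the deck for better pixel positions.

```bash
python3 - <<'E'
from h import *
i=cv2.imread('pics/top0.png')[170:260,285:500]
cv2.imwrite('pics/c1.png',cv2.resize(i,None,fx=3.7,fy=3.7,interpolation=cv2.INTER_CUBIC))
hsv=cv2.cvtColor(cv2.imread('pics/top0.png'),cv2.COLOR_BGR2HSV)
for n,lo,hi,z in(('blue',(105,120,60),(125,255,255),.0855),('green',(50,120,40),(85,255,255),.082),('red',(0,200,120),(6,255,255),.082)):
    m=cv2.inRange(hsv[170:260,285:500],lo,hi); k,l,s,c=cv2.connectedComponentsWithStats(m); j=1+s[1:,4].argmax(); uv=c[j]+[285,170]
    print(n,uv.round(1),s[j],ray('top0',uv,z).round(4))
for uv in((292,187),(297,246),(490,238),(486,183)): print('deck corner',ray('top0',uv,.06).round(3))
print('pivot',ray('top0',(431,209),.076))
E
```

```text
blue [361.4 212.1] [ 69  35  16  16 199] [ 0.4996 -0.0168  0.0855]
green [396.7 212.8] [104  36  16  15 183] [ 0.5005 -0.0965  0.082 ]
red [466.9 209.6] [175  33  15  14 142] [ 0.5117 -0.2553  0.082 ]
deck corner [0.559 0.142 0.06 ]
deck corner [0.422 0.126 0.06 ]
deck corner [ 0.451 -0.313  0.06 ]
deck corner [ 0.58  -0.311  0.06 ]
pivot [ 0.51206046 -0.17571387  0.076     ]
```

View pics/c1.png

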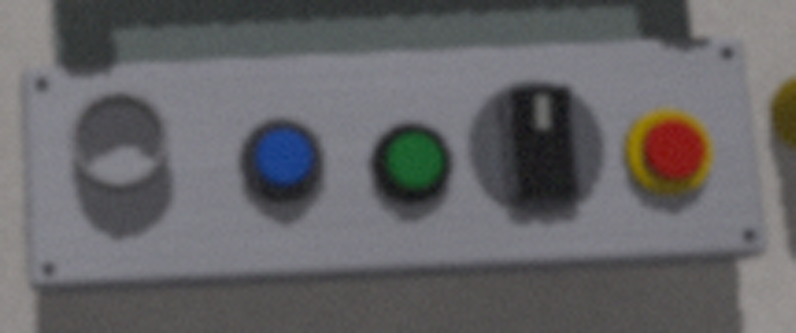

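The crop gives the rocker plate centre at full-image (430.1,209.7). The white stripe is at (431.5,200.3), on the far half. Spacings and reach agree with the description, so I'll move over the rocker while closing the fingers.

```bash
python3 -c "
from h import *
print(ray('top0',(430.1,209.7),.062),ray('top0',(431.5,200.3),.082),ray('top0',(430.9,193.8),.086),ray('top0',(432.3,223.2),.070))"
python3 -m jog '[[[1.6,-4.4,0],0.025,0],[[1.6,-4.4,0],0.025,0],[[1.6,-4.4,0],0.025,0],[[1.6,-4.4,0],0.025,0],[[1.6,-4.4,0],0.025,0],[[1.6,-4.4,0],0.025,0],[[1.6,-4.4,0],0.025,0],[[1.6,-4.4,0],0.025,0],[[1.6,-4.4,0],0.025,0],[[1.6,-4.4,0],0.025,0],[[1.6,-4.4,0],0.025,0],[[1.6,-4.4,0],0.025,0],[[1.6,-4.4,0],0.025,0],[[1.6,-4.4,0],0.025,0],[[1.6,-4.4,0],0.025,0],[[1.6,-4.4,0],0.025,0],[[1.6,-4.4,0],0.03,0],[[0,0,0],0,0],[[0,0,0],0,0]]' 40
python3 -c "
from h import *
s=snap('wrist','w1');print(s['cam_to_world'].round(3))"
```

```text
[ 0.51272811 -0.17744152  0.062     ] [ 0.53103056 -0.17574862  0.082     ] [ 0.5451839  -0.17370076  0.086     ] [ 0.48049345 -0.17943306  0.07      ]
t: 2.0
tcp_pos: [0.5074, -0.1697, 0.2149]
eef_rot: [-0.021, 1.0, 0.0, -0.001]
force: [0.1, 0.5, 0.0]
opening: -0.0002
[[-0.041  0.963  0.265  0.44 ]
 [ 0.999  0.039  0.011 -0.173]
 [ 0.001  0.265 -0.964  0.373]
 [ 0.     0.     0.     1.   ]]
```

View pics/w1.png

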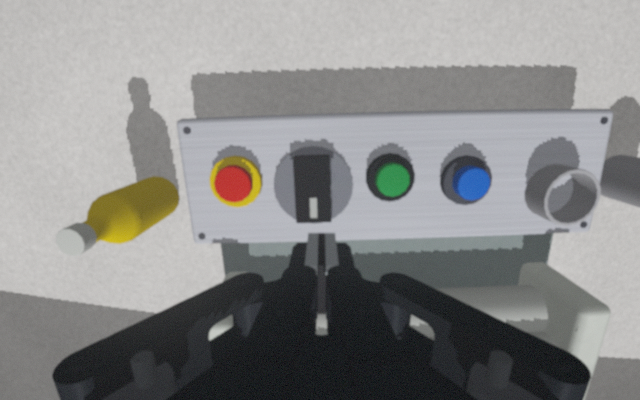

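The wrist view shows red (234,184), plate centre (313,184), stripe (314,208), green (393,180) and blue (472,184). The closed fingertips are at about (320,236).

```bash
python3 -c "
from h import *
for n,uv,z in(('plate',(313,184),.062),('stripe',(314,208),.082),('far',(313.5,221),.086),('near',(312,155),.078),('red',(234,184),.082),('green',(393.5,180.5),.082),('blue',(473,184),.086)): print(n,ray('w1',uv,z).round(4))
print(r.read_state()['tcp_pos'])"
```

```text
plate [ 0.5114 -0.1789  0.062 ]
stripe [ 0.5316 -0.1767  0.082 ]
far [ 0.544  -0.1767  0.086 ]
near [ 0.4788 -0.1805  0.078 ]
red [ 0.51   -0.2566  0.082 ]
green [ 0.5    -0.0994  0.082 ]
blue [ 0.4993 -0.0213  0.086 ]
[ 0.5072224  -0.16877633  0.21517901]
```

Both cameras agree within about 3 mm. I'll descend over the striped half.

```bash
python3 -m jog '[[[2.5,-0.8,-2],0,0],[[0,0,-4],0,0],[[0,0,-3.5],0,0],[[0,0,-1],0,0],[[0,0,0],0,0],[[0,0,0],0,0]]'
python3 -m jog '[[[0,0,-0.3],0,0],[[0,0,-0.3],0,0],[[0,0,-0.3],0,0],[[0,0,0],0,0]]'
python3 -m jog '[[[0,0,-0.3],0,0],[[0,0,-0.2],0,0],[[0,0,0],0,0]]'
```

```text
t: 2.65
tcp_pos: [0.5333, -0.1769, 0.1121]
eef_rot: [-0.022, 1.0, -0.0, 0.001]
force: [0.2, -0.1, 0.2]
opening: 0.0001
t: 3.05
tcp_pos: [0.5326, -0.1772, 0.1015]
eef_rot: [-0.022, 1.0, 0.0, -0.0]
force: [0.3, 0.2, 0.7]
opening: -0.0002
t: 3.35
tcp_pos: [0.5326, -0.1771, 0.0963]
eef_rot: [-0.022, 1.0, 0.0, -0.0]
force: [-0.6, -0.9, -0.8]
opening: -0.0002
```

```bash
python3 -m jog '[[[0,0,-0.3],0,0],[[0,0,0],0,0]]'
python3 -m jog '[[[0,0,-0.3],0,0],[[0,0,0],0,0]]'
python3 -m jog '[[[0,0,-0.15],0,0],[[0,0,0],0,0]]'
```

```text
t: 3.55
tcp_pos: [0.5326, -0.1771, 0.0933]
eef_rot: [-0.022, 1.0, 0.0, -0.0]
force: [0.2, 0.0, -0.4]
opening: 0.0003
t: 3.75
tcp_pos: [0.5326, -0.1771, 0.0903]
eef_rot: [-0.022, 1.0, 0.0, -0.0]
force: [0.6, -0.2, 0.2]
opening: 0.0001
t: 3.95
tcp_pos: [0.5327, -0.1771, 0.089]
eef_rot: [-0.022, 1.0, 0.0, -0.0]
force: [-0.5, -0.1, 0.0]
opening: 0.0
```

No force has shown yet, so I'll look before going further.

```bash
python3 -c "
from h import *
a=snap('scene','s2')['img'];b=snap('wrist','w2')['img']
A=cv2.resize(a[190:330,170:350],(540,420),interpolation=2);B=cv2.resize(b[100:260,200:440],(630,420),interpolation=2)
cv2.imwrite('pics/c2.png',cv2.resize(np.hstack([A[:,:400],B[:,:400]]),(800,420))[:,:,::-1])"
```

```text
(no output)
```

View pics/c2.png

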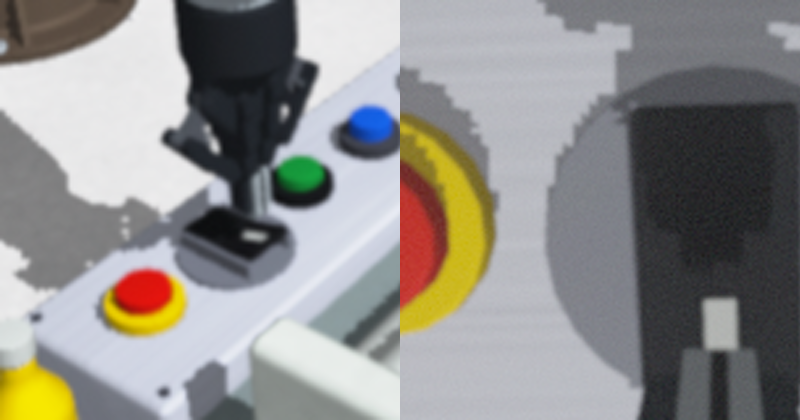

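Scene crop: the tip ends near (255,212), by the stripe at (258,236). It's unclear whether it touches. I'll compare with the start picture at higher zoom and project the tip.

```bash
python3 -c "
from h import *
A,B=[cv2.resize(cv2.imread(f'pics/{n}.png')[240:300,215:285],(395,340),interpolation=2) for n in('scene0','s2')]
cv2.imwrite('pics/c3.png',np.hstack([A,B]))
def proj(n,p):
    f=np.load(f'pics/{n}.npz');M=np.linalg.inv(f['T']);return cv2.projectPoints(np.array([p],float),cv2.Rodrigues(M[:3,:3])[0],M[:3,3],f['m'],f['d'])[0].ravel().round(1)
for p in((.5327,-.177,.075),(.5327,-.177,.085)): print(p,proj('w2',p),proj('s2',p),(proj('s2',p)-[215,240])*5.65+[395,0])
print(r.read_state()['force'],ray('w1',(314,197),.08),ray('w2',(313,213.5),.08))"
```

```text
(0.5327, -0.177, 0.075) [322.7 229.2] [255.4 270.8] [623.26 174.02]
(0.5327, -0.177, 0.085) [322.8 235.6] [255.1 267.1] [621.565 153.115]
[ 0.2690859  -0.02569194 -0.29732226] [ 0.52061527 -0.17709893  0.08      ] [ 0.52120734 -0.18320364  0.08      ]
```

View pics/c3.png

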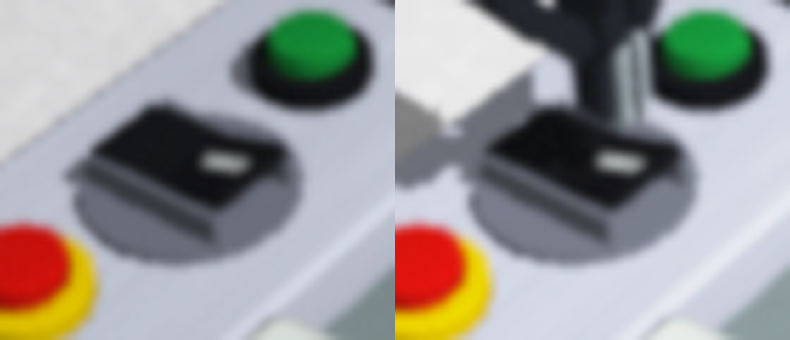

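The rocker hasn't moved. In the wrist view the tip covers the stripe, so it's centred above the paddle. I'll keep going down in small steps.

```bash
for i in 1; do python3 -m jog '[[[0,0,-0.2],0,0],[[0,0,0],0,0]]'; done
python3 -m jog '[[[0,0,-0.2],0,0],[[0,0,0],0,0]]'
python3 -m jog '[[[0,0,-0.2],0,0],[[0,0,0],0,0]]'
```

```text
t: 4.25
tcp_pos: [0.5327, -0.1771, 0.0869]
eef_rot: [-0.022, 1.0, 0.0, -0.0]
force: [-0.1, 0.3, 0.3]
opening: 0.0
t: 4.45
tcp_pos: [0.5327, -0.1771, 0.0849]
eef_rot: [-0.022, 1.0, 0.0, -0.0]
force: [0.2, 0.3, 0.3]
opening: 0.0002
t: 4.65
tcp_pos: [0.5327, -0.1771, 0.0829]
eef_rot: [-0.022, 1.0, 0.0, -0.0]
force: [-0.4, -0.1, 0.5]
opening: 0.0
```

```bash
python3 -c "
from h import *
a=snap('scene','s3')['img'];b=snap('wrist','w3')['img']
A=cv2.resize(a[230:300,215:285],(400,400),interpolation=2);B=cv2.resize(b[140:260,260:380],(400,400),interpolation=2)
for I in(A,B): I[:]=np.clip(I.astype(float)**.6*9,0,255)
cv2.imwrite('pics/c4.png',np.hstack([A,B])[:,:,::-1])"
```

```text
(no output)
```

View pics/c4.png

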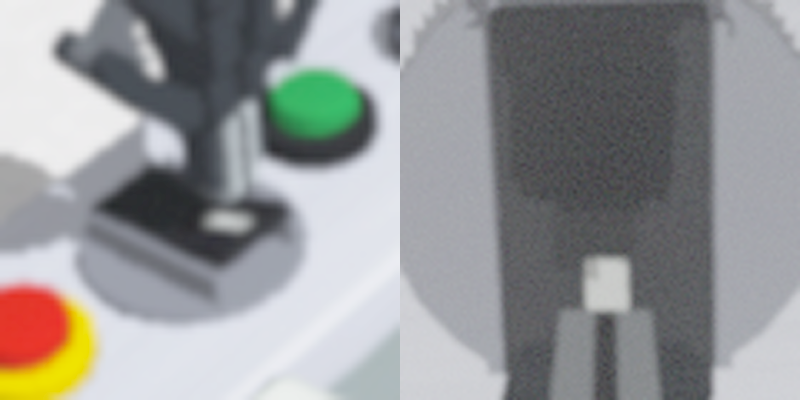

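The tip is above the stripe at scene crop (235,195), still visibly short of the paddle at about (230,220). The real tip seems higher than 14 mm past the TCP would suggest. I'll keep descending with the force watched.

```bash
python3 -m jog '[[[0,0,-0.2],0,0],[[0,0,0],0,0]]' | grep -E 'tcp|force'
python3 -m jog '[[[0,0,-0.2],0,0],[[0,0,0],0,0]]'| grep -E 'tcp|force'
python3 -m jog '[[[0,0,-0.2],0,0],[[0,0,0],0,0]]'| grep -E 'tcp|force'
```

```text
tcp_pos: [0.5326, -0.1771, 0.0809]
force: [0.2, 0.4, -1.0]
tcp_pos: [0.5327, -0.1771, 0.0789]
force: [-0.0, -0.1, 0.7]
tcp_pos: [0.5327, -0.1771, 0.0769]
force: [0.2, 0.3, 0.2]
```

```bash
python3 -c "
from h import *
def cen(n,lo,hi,box):
    x0,y0,x1,y1=box
    m=cv2.inRange(cv2.cvtColor(cv2.imread(f'pics/{n}.png'),cv2.COLOR_BGR2HSV)[y0:y1,x0:x1],lo,hi);k,l,s,c=cv2.connectedComponentsWithStats(m);return c[1+s[1:,4].argmax()]+[x0,y0]
def tri(obs):
    A=np.zeros((3,3));b=np.zeros(3);L=[]
    for n,uv in obs:
        o=np.load(f'pics/{n}.npz')['T'][:3,3];d=ray(n,uv,0)-o;d/=np.linalg.norm(d);P=np.eye(3)-np.outer(d,d);A+=P;b+=P@o;L.append((P,o))
    p=np.linalg.solve(A,b);return p.round(4),[round(1e3*np.linalg.norm(P@(p-o)),1) for P,o in L]
C=dict(blue=((105,120,60),(125,255,255)),green=((50,120,40),(85,255,255)),red=((0,200,120),(6,255,255)))
box={'top0':(285,170,500,260),'scene0':(180,200,340,310),'w1':(200,120,540,230)}
for k,v in C.items():
    o=[(n,cen(n,*v,box[n])) for n in box]
    print(k,[tuple(x[1].round(1)) for x in o]);print(' all',tri(o),'top+scene',tri(o[:2]),'scene+w1',tri(o[1:]))
a=snap('scene','s4')['img'];b=snap('wrist','w4')['img'];t=snap('top','t4')['img']
A=cv2.resize(a[225:300,205:280],(400,400),interpolation=2);B=cv2.resize(t[150:270,370:490],(400,400),interpolation=2)
for I in(A,B): I[:]=np.clip(I.astype(float)**.6*9,0,255)
cv2.imwrite('pics/c5.png',np.hstack([A,B])[:,:,::-1])"
```

```text
blue [(np.float64(361.4), np.float64(212.1)), (np.float64(293.1), np.float64(231.3)), (np.float64(470.9), np.float64(182.4))]
 all (array([ 0.5   , -0.0186,  0.076 ]), [np.float64(1.3), np.float64(1.3), np.float64(0.2)]) top+scene (array([ 0.5001, -0.0187,  0.076 ]), [np.float64(1.3), np.float64(1.3)]) scene+w1 (array([ 0.4995, -0.0192,  0.0763]), [np.float64(0.6), np.float64(0.6)])
green [(np.float64(396.7), np.float64(212.8)), (np.float64(269.8), np.float64(248.0)), (np.float64(392.4), np.float64(179.6))]
 all (array([ 0.5009, -0.0988,  0.0739]), [np.float64(1.2), np.float64(1.3), np.float64(0.3)]) top+scene (array([ 0.5009, -0.0989,  0.0739]), [np.float64(1.2), np.float64(1.2)]) scene+w1 (array([ 0.5004, -0.0992,  0.0741]), [np.float64(0.7), np.float64(0.7)])Traceback (most recent call last):
  File "<string>", line 14, in <module>
    o=[(n,cen(n,*v,box[n])) for n in box]
          ~~~^^^^^^^^^^^^^
  File "<string>", line 5, in cen
    m=cv2.inRange(cv2.cvtColor(cv2.imread(f'pics/{n}.png'),cv2.COLOR_BGR2HSV)[y0:y1,x0:x1],lo,hi);k,l,s,c=cv2.connectedComponentsWithStats(m);return c[1+s[1:,4].argmax()]+[x0,y0]
                                                                                                                                                         ~~~~~~~~~~~~~~^^
ValueError: attempt to get argmax of an empty sequence
```

```bash
python3 -c "
from h import *
a=snap('scene','s4')['img'];t=snap('top','t4')['img']
A=cv2.resize(a[225:300,205:280],(400,400),interpolation=2);B=cv2.resize(t[150:270,370:490],(400,400),interpolation=2)
for I in(A,B): I[:]=np.clip(I.astype(float)**.6*9,0,255)
cv2.imwrite('pics/c5.png',np.hstack([A,B])[:,:,::-1])
def proj(n,p):
    f=np.load(f'pics/{n}.npz');M=np.linalg.inv(f['T']);return cv2.projectPoints(np.array([p],float),cv2.Rodrigues(M[:3,:3])[0],M[:3,3],f['m'],f['d'])[0].ravel()
for z in(.063,.073,.083): print(z,(proj('s4',(.5327,-.177,z))-[205,225])*400/75)
print(r.read_state()['force'],r.read_state()['tcp_pos'])"
```

```text
0.063 [270.73963512 268.09083005]
0.073 [269.08769312 248.32270687]
0.083 [267.416999   228.32077588]
[ 0.10031945 -0.19499347  1.27206497] [ 0.53273761 -0.17714459  0.07706646]
```

View pics/c5.png

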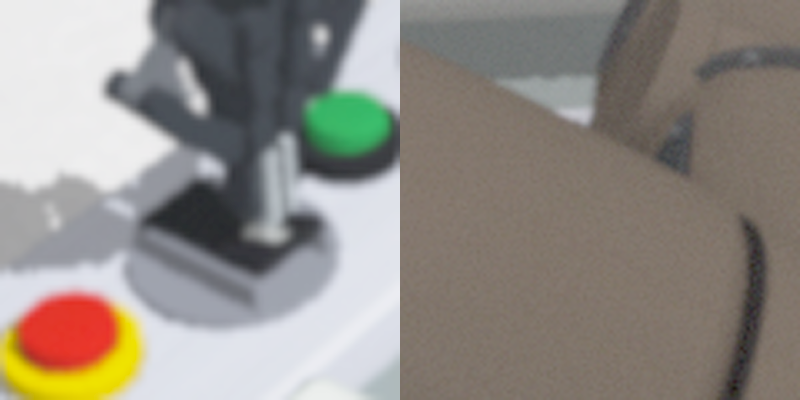

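The tip now reaches the stripe at scene crop (275,232), about z = 0.081. So the true tip is about 4 mm above the reported TCP, not 14 mm below it, and contact should be close. I'll continue in small steps.

```bash
for k in 1; do :; done; python3 -m jog '[[[0,0,-0.15],0,0],[[0,0,0],0,0]]' | grep -E 'tcp|force'
python3 -m jog '[[[0,0,-0.15],0,0],[[0,0,0],0,0]]'| grep -E 'tcp|force'
python3 -m jog '[[[0,0,-0.15],0,0],[[0,0,0],0,0]]'| grep -E 'tcp|force'
python3 -m jog '[[[0,0,-0.15],0,0],[[0,0,0],0,0]]'| grep -E 'tcp|force'
```

```text
tcp_pos: [0.5327, -0.1771, 0.0755]
force: [-0.1, -0.1, 0.2]
tcp_pos: [0.5327, -0.1771, 0.074]
force: [-0.4, 0.1, 0.2]
tcp_pos: [0.5327, -0.1771, 0.0724]
force: [-0.3, -0.0, 1.3]
tcp_pos: [0.5327, -0.1771, 0.071]
force: [-0.6, -0.2, -0.0]
```

```bash
python3 -m jog '[[[0,0,-0.15],0,0],[[0,0,0],0,0]]' | grep -E 'tcp|force'
python3 -m jog '[[[0,0,-0.15],0,0],[[0,0,0],0,0]]'| grep -E 'tcp|force'
python3 -m jog '[[[0,0,-0.15],0,0],[[0,0,0],0,0]]'| grep -E 'tcp|force'
```

```text
tcp_pos: [0.5327, -0.1771, 0.0695]
force: [1.0, 0.2, 0.4]
tcp_pos: [0.5329, -0.1772, 0.0681]
force: [0.4, 0.2, 1.0]
tcp_pos: [0.533, -0.1772, 0.0667]
force: [1.2, 0.4, 2.3]
```

Contact force has appeared (2.3 N). I'll continue to the end stop.

```bash
python3 -m jog '[[[0,0,-0.15],0,0],[[0,0,0],0,0]]' | grep -E 'tcp|force'
python3 -m jog '[[[0,0,-0.15],0,0],[[0,0,0],0,0]]'| grep -E 'tcp|force'
python3 -m jog '[[[0,0,-0.15],0,0],[[0,0,0],0,0]]'| grep -E 'tcp|force'
python3 -c "
from h import *
a=snap('scene','s5')['img']
A=cv2.resize(a[225:300,205:280],(500,500),interpolation=2)
A[:]=np.clip(A.astype(float)**.6*9,0,255)
cv2.imwrite('pics/c6.png',A[:,:,::-1])"
```

```text
tcp_pos: [0.5329, -0.1772, 0.0651]
force: [0.1, 0.1, 2.5]
tcp_pos: [0.5328, -0.1772, 0.0635]
force: [0.4, 0.3, 1.2]
tcp_pos: [0.5327, -0.1771, 0.0619]
force: [0.8, -0.5, 1.9]
```

View pics/c6.png

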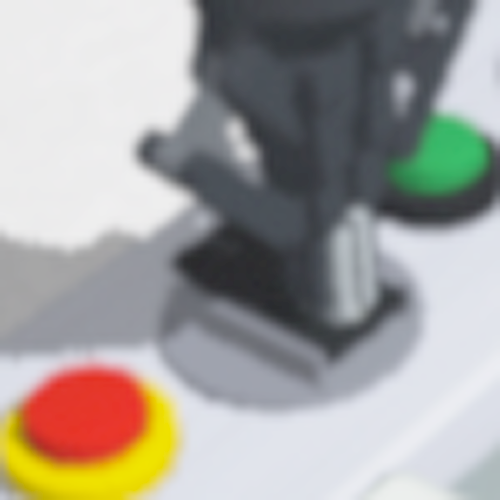

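The fingertip presses on the striped half at (345,325), and the paddle is tilting down. I'll go on to the stop.

```bash
python3 -m jog '[[[0,0,-0.1],0,0],[[0,0,0],0,0]]' | grep -E 'tcp|force'
python3 -m jog '[[[0,0,-0.1],0,0],[[0,0,0],0,0]]'| grep -E 'tcp|force'
python3 -m jog '[[[0,0,-0.1],0,0],[[0,0,0],0,0]]'| grep -E 'tcp|force'
```

```text
tcp_pos: [0.5327, -0.1771, 0.061]
force: [1.2, -0.2, 1.3]
tcp_pos: [0.5327, -0.1771, 0.0603]
force: [-0.0, -0.1, 5.2]
tcp_pos: [0.5328, -0.1772, 0.0602]
force: [-4.2, 1.2, 17.0]
```

End stop reached: 17 N, and the TCP stalled at 0.0602. That calibrates the tip at about TCP + 16 mm. Next I'll lift and go to the blue latch at (0.500, -0.019). Contact is expected at TCP ≈ 0.070, fully in at ≈ 0.061.

```bash
python3 -m jog '[[[0,0,1],0,0],[[0,0,4],0,0],[[-1,4,0.5],0,0],[[-1,4,0],0,0],[[-1,4,0],0,0],[[-0.3,3.8,0],0,0],[[0,0,-2],0,0],[[0,0,-1],0,0],[[0,0,0],0,0],[[0,0,0],0,0]]' 
python3 -c "
from h import *
a=snap('scene','s6')['img'];b=snap('wrist','w6')['img']
A=cv2.resize(a[200:300,205:325],(480,400),interpolation=2);B=cv2.resize(b[120:260,260:372],(320,400),interpolation=2)
for I in(A,B): I[:]=np.clip(I.astype(float)**.6*9,0,255)
cv2.imwrite('pics/c7.png',np.hstack([A,B])[:,:,::-1])"
```

```text
t: 9.1
tcp_pos: [0.4998, -0.0198, 0.0841]
eef_rot: [-0.021, 1.0, 0.0, -0.0]
force: [0.2, -0.1, -0.4]
opening: -0.0001
```

View pics/c7.png

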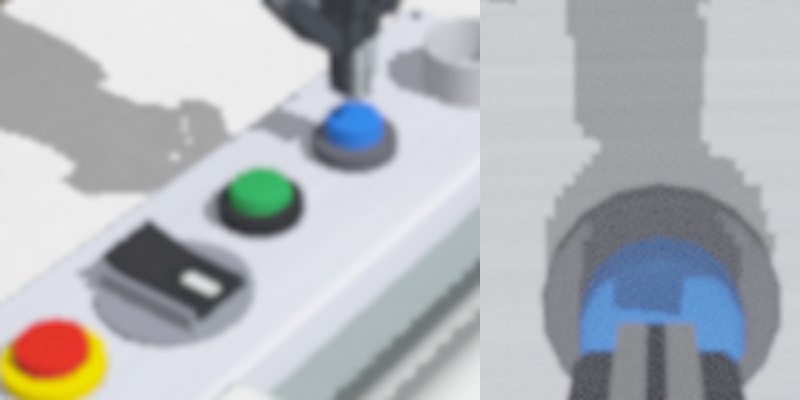

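The rocker is on: the plain half slopes up and the striped half is level. The tip is centred over blue. I'll press the latch.

```bash
python3 -m jog '[[[0,0,-0.6],0,0],[[0,0,-0.6],0,0],[[0,0,-0.3],0,0],[[0,0,0],0,0]]' | grep -E 'tcp|force'
python3 -m jog '[[[0,0,-0.3],0,0],[[0,0,-0.2],0,0],[[0,0,0],0,0]]'| grep -E 'tcp|force'
python3 -m jog '[[[0,0,-0.15],0,0],[[0,0,0],0,0]]'| grep -E 'tcp|force'
python3 -m jog '[[[0,0,-0.1],0,0],[[0,0,0],0,0]]'| grep -E 'tcp|force'
```

```text
tcp_pos: [0.4996, -0.0192, 0.0686]
force: [0.3, 0.4, 0.6]
tcp_pos: [0.4997, -0.0191, 0.0639]
force: [-0.6, -0.1, -0.2]
tcp_pos: [0.4998, -0.0191, 0.0626]
force: [-0.6, 0.3, -0.5]
tcp_pos: [0.4998, -0.0191, 0.0616]
force: [0.2, 0.1, -0.1]
```

```bash
python3 -m jog '[[[0,0,-0.2],0,0],[[0,0,0],0,0]]' | grep -E 'tcp|force'
python3 -m jog '[[[0,0,-0.2],0,0],[[0,0,0],0,0]]'| grep -E 'tcp|force'
python3 -m jog '[[[0,0,-0.15],0,0],[[0,0,0],0,0]]'| grep -E 'tcp|force'
python3 -m jog '[[[0,0,-0.1],0,0],[[0,0,0],0,0]]'| grep -E 'tcp|force'
```

```text
tcp_pos: [0.4999, -0.0191, 0.0609]
force: [-5.3, 1.7, 21.4]
tcp_pos: [0.5001, -0.0192, 0.0604]
force: [-11.1, 1.7, 45.9]
tcp_pos: [0.5002, -0.0192, 0.06]
force: [-14.3, 1.5, 63.6]
tcp_pos: [0.5003, -0.0192, 0.0598]
force: [-18.0, 1.9, 75.3]
```

The stop came at TCP 0.061, as predicted. My last steps pressed harder than needed (75 N, limit 120). Now I'll lift and move over green at (0.5005, -0.099).

```bash
python3 -m jog '[[[0,0,0.6],0,0],[[0,0,3],0,0],[[0,-4,0],0,0],[[0,-4,0],0,0],[[0,0,-0.8],0,0],[[0,0,0],0,0],[[0,0,0],0,0]]' 
python3 -c "
from h import *
a=snap('scene','s7')['img'];b=snap('wrist','w7')['img']
A=cv2.resize(a[200:300,205:325],(480,400),interpolation=2);B=cv2.resize(b[120:260,260:372],(320,400),interpolation=2)
for I in(A,B): I[:]=np.clip(I.astype(float)**.6*9,0,255)
cv2.imwrite('pics/c8.png',np.hstack([A,B])[:,:,::-1])"
```

```text
t: 11.8
tcp_pos: [0.4995, -0.0985, 0.0828]
eef_rot: [-0.022, 1.0, 0.0, -0.0]
force: [0.8, -1.0, 0.1]
opening: 0.0004
```

View pics/c8.png

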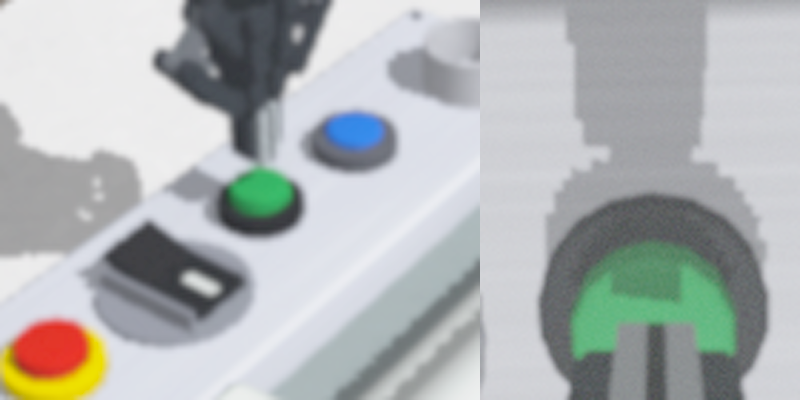

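Blue now sits low in its collar, the rocker is still on, and the tip is over green. I'll press until the stop, expected at TCP ≈ 0.060.

```bash
python3 -m jog '[[[0,0,-0.8],0,0],[[0,0,-0.6],0,0],[[0,0,-0.4],0,0],[[0,0,-0.2],0,0],[[0,0,0],0,0]]' | grep -E 'tcp|force'
python3 -m jog '[[[0,0,-0.15],0,0],[[0,0,0],0,0]]'| grep -E 'tcp|force'
python3 -m jog '[[[0,0,-0.1],0,0],[[0,0,0],0,0]]'| grep -E 'tcp|force'
```

```text
tcp_pos: [0.4996, -0.0989, 0.0629]
force: [-1.2, 2.5, 4.0]
tcp_pos: [0.4997, -0.0991, 0.0617]
force: [-0.8, 3.0, 4.6]
tcp_pos: [0.4997, -0.0991, 0.0607]
force: [-0.5, 2.6, 4.3]
```

```bash
python3 -m jog '[[[0,0,-0.1],0,0],[[0,0,0],0,0]]'| grep -E 'tcp|force'
python3 -m jog '[[[0,0,-0.1],0,0],[[0,0,0],0,0],[[0,0,0],0,0]]'| grep -E 'tcp|force'
```

```text
tcp_pos: [0.4998, -0.0991, 0.0602]
force: [-3.7, 3.8, 11.7]
tcp_pos: [0.4999, -0.0992, 0.06]
force: [-6.7, 4.8, 25.1]
```

The end stop is reached (25 N at TCP 0.060). I'll release, lift clear and check.

```bash
python3 -m jog '[[[0,0,0.5],0,0],[[0,0,3],0,0],[[0,0,5],0,0],[[0,0,5],0,0],[[0,0,0],0,0],[[0,0,0],0,0],[[0,0,0],0,0]]' 
python3 -c "
from h import *
a=snap('scene','s8')['img']
A=cv2.resize(a[180:380,150:390],(780,600),interpolation=2)
cv2.imwrite('pics/c9.png',A[:,:,::-1])"
```

```text
t: 14.0
tcp_pos: [0.4993, -0.0991, 0.1925]
eef_rot: [-0.022, 1.0, 0.0, -0.001]
force: [-0.7, -0.1, -0.5]
opening: -0.0002
```

View pics/c9.png

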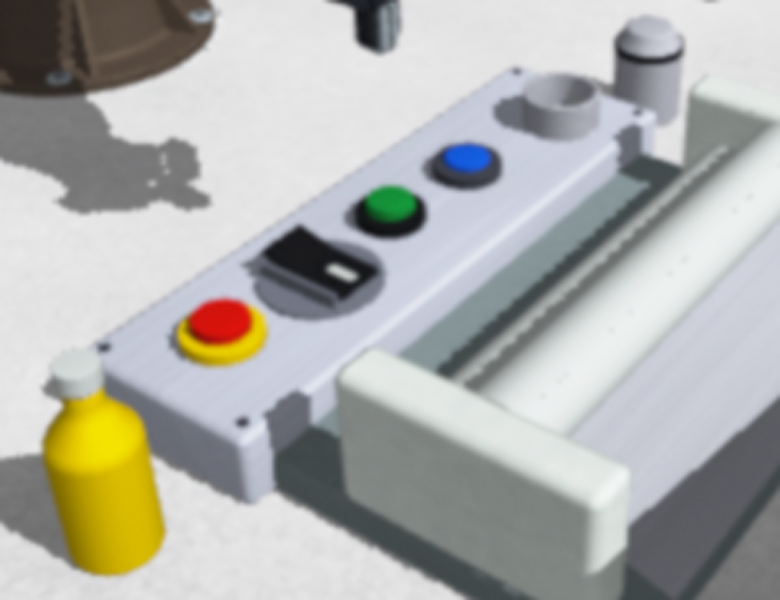

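The rocker is on, blue is in, green and red are released, and the cutter, shaker and bottle are standing where they were. The arm is clear.

```bash
python3 -c "
from station import r
print(r.sign_off())"
```

```text
the job is handed in; nothing more can be done
None
```

I started the sheeter with closed fingers: mains rocker on, then blue latch in, then green start pressed and released. I handed it in at about 14 s of the 42 s allowed; sign-off gives no verdict.

- **Stops reached:** each control was pressed to its end stop: rocker 17 N, latch 75 N, green 25 N. The latch force was more than needed, because I took three further small steps after the stop. It stayed under the 120 N wrist limit.
- **Last picture:** the striped half lies level, blue is low in its collar, and green and red are up. The cutter, shaker and bottle look unmoved, which I judged by eye rather than measured. The arm is clear, with the wrist force near zero.
- **Fingertip height disagreed:** the stated 14 mm from TCP to fingertip did not match. The end stops put the tip about 16 mm above the reported TCP height, a difference of about 30 mm. I worked from contact and from the rocker's stop; the other two stops then came within about 1 mm of the heights this predicted.
- **Friction barely showed:** the latch's 3 N of friction did not appear in the force reading before its stop. I judged its travel from the stop height and the picture.

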